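# Cap a wipe-test swab in its tube and hold it on the vortex mixer

### The arm

A 7-joint arm with a two-finger parallel gripper is mounted at the origin on the work surface. World frame = base frame: x ahead of the robot, y to its left, z up, the work surface at z = 0. Lengths are in mm, angles in rad, forces in N, time in s.
With the tool pointing down it reaches from about 400 to 875 mm from the base axis. Payload 4.4 kg.
Tool frame: the origin (TCP) lies between the finger pads; the fingertips stand 17 mm ahead of it and the grasp point (between the pads) lies 2 mm behind it; z points along the fingers, y is the line along which they close (so a half turn about z gives the same grasp; the last joint's range is limited). The gripper opens to 85 mm and grips with 20 to 120 N. Pads are 22 mm wide; open, the fingers measure 114 mm over their backs; the gripper's body (76 mm by 85 mm) begins 54 mm behind the grasp point. The pads swing forward as they close: fully open they stand 13 mm farther back than shut.
Start: joints at [1.255, 0.628, 0.038, 1.517, -0.027, 0.996, -0.02], TCP at [160.713, -629.832, 248.313] pointing down, gripper open.
Joint ranges: [-3.06, 3.06], [-0.37, 2.12], [-1.25, 1.32], [0.18, 2.47], [-1.1, 4.24], [0.23, 1.98], [-2.94, 2.94]. Speed limits (rad/s): [2.57, 2.57, 3.14, 3.14, 3.14, 3.14, 3.14].

### API

Orientations are given as [roll, pitch, yaw] about the fixed x, y, z axes, in that order (R = Rz(yaw) Ry(pitch) Rx(roll)).
In Python, from cell import sensors, get_image, ctrl gives the robot as it stands.
- The arm moves only by the tool send_rows, never from a script. Its argument "series" is a list of rows, each a list of 3 entries, a list of its own where there are three numbers: the finger opening in mm, from 0 to 85.4, then the shift along the world's x, y, z in units of 60 mm (1.0 is 60 mm), then the turn, a rotation vector about the world's x, y, z in units of 5 degrees (1.0 is 5 degrees). A call has 1 to 8 rows; each row shifts and turns the commanded pose from where the row before left it; what a row does not reach is not made up. A row lasts 1/8 s, in which the tool goes at most 62.5 mm and 10.7 degrees, less where a joint would pass 70% of its speed; a pose out of reach is approached as far as the arm can. A call is refused whole if a number of a shift passes 1 or a number of a turn 1, either way. A call with a gripper value outside its range is refused whole. The fingers move at their own pace and stop on an object; the grip force is fixed at half the most. Time passes only in rows, so rows that do not move let the fingers close. It gives the time, the measured TCP pose, the force, the opening and the grip force at its end, in the units of the state.
- sensors.read_state(): the state, without advancing time (a new reading comes with each control period).
- get_image(name): name is "scene" or "top" or "wrist"; returns a dict with "img" (420x560x3 uint8, red, green, blue), "depth" (420x560 float32, mm along the optical axis (not along the pixel's ray), 0 where there is no reading), "vfov" (degrees; the focal length in pixels is half the picture's height over the tangent of half this angle, whatever the lens; pixels are square), "cx", "cy" (the principal point, pixels), "world_to_cam" (4x4, takes a point from world to camera coordinates). Camera axes: x right, y down, z forward; pixel columns grow to the right and rows downward; lengths in mm; the calibration is good to about 2 mm. A picture is of the moment at which its call begins.
- ctrl.finish_job(): hands the job in; it is judged then, once.
The state is a dict: "clock": time; "qpos": joint angles; "qd": joint speeds; "tau": joint torques, N m; "eef_pos": TCP position; "tool_rot": TCP orientation; "force": force on the tool from outside, world axes, zero at the start; "torque": the same for the moment, N m; "width": finger opening in mm; "gripper_force": force on a finger pad.
Only numpy, scipy, OpenCV 4.12 (cv2) and the standard library are available. Lean on these libraries where they do the work, as an engineer would, in place of code of your own. Each camera call takes 0.05 s, during which the arm holds its last target. There are 200 camera calls.

### The job

Push the wipe-test swab down into the open sample tube until its cap sits fully home on the rim, then take the tube by its body, lift it out of the rack and press it upright into the rubber cup of the touch-start mixer. The mixer only runs while the cup is kept down, so hold the cup about half-way down its 8 mm travel, steadily, for at least two seconds, and finish there with the tube still gripped and pressing - do not let go. Leave the finished tube, the dropper and the bottle where they are.

Things in the scene. Friction and masses are not known exactly. Their poses are not given: they have to be found in the camera images.
- swab: Wipe-test swab standing cap up in an outer hole of the swab stand. Grey round cap, 20 mm diameter, 24 mm high (grip here); under it a plug tapering from 13.4 to 11 mm diameter, 8 mm long; then a thin 5 mm shaft with an 8 mm bud. Origin on the axis at the cap's underside, the shoulder that rests on the stand or tube rim; z up; cap top at +24 mm, bud tip at -80 mm. About 20 g, lifts out freely.
- tube: Open milky-white tube in the rack: 22 mm outside, 16 mm inside diameter, 100 mm long, bottom closed, its foot chamfered to 16 mm diameter. Origin on the axis at the underside, z up. Stands on the rack's base plate 8 mm above the table with 1 mm play in its hole; its upper 55 mm stand free of the rack. About 30 g.
- tube_mouth (a point): Centre of the tube's rim, 100 mm above the tube's origin. The swab is home when its origin meets this point; the cap, narrower than the tube, then stands 24 mm above the rim, held only by its weight.
- rack: Fixed aluminium tube rack, 80 x 120 x 53 mm (x, y, z), two rows (x -17.5, +17.5 mm) of three holes (y -35, 0, +35 mm). The open and the finished tube stand in the outer holes of the row at x -17.5 mm, 70 mm apart, either way round. Origin: centre of its underside.
- stand: Fixed white swab stand, 70 x 120 mm, top 95 mm above the table, one row of three 15.5 mm holes at y -35, 0, +35 mm. Swab and dropper hang in the two outer holes, 70 mm apart, either way round. Origin: centre of its underside.
- mixer: Fixed touch-start vortex mixer, white body 165 x 124 mm, 104 mm high, knob and rocker switch on its sloping front (-x). A black conical neck on top ends 117 mm above the table. Origin: on the table, on the axis of neck and cup. Stands left or right of the rack, the swab stand on the other side. It does not shake here.
- cup_seat (a point): Centre of the inner floor of the mixer's black rubber cup, 136 mm above the table while the cup is up; moves with the cup. Tapered dish, 46 mm across outside; rim 16 mm above this floor; inside radius about 12 mm at the floor, 18 mm at the rim. The tube's bottom rests on this floor. With the cup up, a 13 mm gap shows between neck and cup.
- cup (a joint): How far the spring-mounted cup is pressed down, m: 0 up, 0.008 on its lower stop. Pressing starts at about 2 N and needs 1.5 N per mm more: 8 N at 4 mm, 14 N at 8 mm. It springs back up when let go.
- done_tube: Bystander: a finished sample tube in the rack, same size as the open tube, already closed with a cap like the swab's (124 mm high overall). Origin: underside. Leave it in place.
- dropper: Bystander: glass dropper hanging in the swab stand by its dark rubber bulb, bulb 20 mm diameter and 42 mm high above the stand. Origin: underside of the bulb. Leave it in place.
- bottle: Bystander: white plastic bottle, 56 mm diameter, 115 mm high, beyond the rack as seen from the robot. Origin: underside. Leave it in place.
Mind the look-alikes: they are no part of the job. What is shaped like the tube but red is not meant. What is shaped like the stand but brown is not meant.

How it is judged (in metres and radians):
On the way, in this order (a step that is already met when the one before it is completed fails the run):
1. the swab is home in the tube: cap on the rim (distance between swab and tube_mouth below 0.004 m and angle between the z axis of swab and the z axis of tube, either way round below 0.12 rad), for 0.2 s.
2. the closed tube is lifted out of the rack by its body (height (world z) of tube above 0.07 m and contact force between the fingers and tube above 2 N and distance between swab and tube_mouth below 0.005 m), for 0.2 s.
3. the tube presses the cup about half-way down for two seconds (value of joint cup between 0.002 and 0.0065 m and distance between tube and cup_seat below 0.007 m), for 2 s.
At the end, for the whole second after the job is handed in: The fingers grip the tube (over 2 N) and press its bottom into the cup (within 7 mm of the seat), upright within 10 degrees, the cup 2 to 6.5 mm down its 8 mm travel, the swab still home in the tube (cap within 5 mm of the rim's centre and in line) (all of step 3 and angle between tube's own z axis and vertical below 0.17 rad and contact force between the fingers and tube above 2 N and distance between swab and tube_mouth below 0.005 m and angle between the z axis of swab and the z axis of tube, either way round below 0.12 rad); the arm keeps its last pose, push and grip.
It fails at once if the finished tube is moved or tipped (distance of done_tube from where it was at the start of the episode above 0.015 m or angle between done_tube's own z axis and vertical above 0.3 rad).
It fails at once if the dropper is moved or tipped (distance of dropper from where it was at the start of the episode above 0.015 m or angle between dropper's own z axis and vertical above 0.3 rad).
It fails at once if the bottle is moved or tipped (distance of bottle from where it was at the start of the episode above 0.03 m or angle between bottle's own z axis and vertical above 0.3 rad).
It also fails if it takes over 67 s, if anything falls off the work surface, if the arm or the gripper's body presses on something with over 40 N, if the wrist force passes 120 N, or if a joint passes its speed limit or range.

## Working session

There is one attempt and no reset: what is moved stays moved. The work goes in short steps, Python scripts to look and compute and a tool call to move; the robot and the scene stay as the last step left them, time stands still between calls to the robot, and variables do not carry over. Pictures are saved under pics/ and viewed, at most 12 in all, crops included, and the job is handed in when it is done.

Besides the shell and the picture viewer there is one more tool, called after "Call:" as name(argument=value, ...) on one line, values as JSON. send_rows: Moves the arm, as the interface text tells. Its arguments: {"type":"object","properties":{"series":{"type":"array"}},"required":["series"]}

```bash
mkdir -p pics; cat > h.py <<'E'
import numpy as np, cv2
from cell import sensors, get_image, ctrl
def grab(n):
    d=get_image(n); np.savez(f'{n}.npz',**d); return d
def f(d): return d['img'].shape[0]/2/np.tan(np.radians(float(d['vfov']))/2)
def cloud(d):
    z=d['depth'].astype(float); v,u=np.indices(z.shape); k=f(d)
    p=np.stack([(u-d['cx'])*z/k,(v-d['cy'])*z/k,z],-1)
    T=np.linalg.inv(d['world_to_cam']); return p@T[:3,:3].T+T[:3,3]
def proj(d,P):
    q=np.asarray(P)@d['world_to_cam'][:3,:3].T+d['world_to_cam'][:3,3]; k=f(d)
    return q[...,0]/q[...,2]*k+d['cx'],q[...,1]/q[...,2]*k+d['cy']
def at_height(d,u,v,h):
    T=np.linalg.inv(d['world_to_cam']);k=f(d)
    r=T[:3,:3]@np.array([(u-d['cx'])/k,(v-d['cy'])/k,1]);return T[:3,3]+r*(h-T[2,3])/r[2]
def tri(obs):
    A=np.zeros((3,3));b=np.zeros(3)
    for d,u,v in obs:
        T=np.linalg.inv(d['world_to_cam']);k=f(d)
        r=T[:3,:3]@np.array([(u-d['cx'])/k,(v-d['cy'])/k,1]);r/=np.linalg.norm(r)
        M=np.eye(3)-np.outer(r,r);A+=M;b+=M@T[:3,3]
    return np.linalg.solve(A,b)
E
python3 - <<'E'
from h import *
for n in ('scene','top'):
    d=grab(n); cv2.imwrite(f'pics/{n}0.png',cv2.resize(d['img'][:,:,::-1],(800,600)))
    T=np.linalg.inv(d['world_to_cam']); print(n,d['vfov'],d['cx'],d['cy'],T.round(2).tolist())
print(sensors.read_state())
E
```

```text
scene 54.31056951709637 268.9913471046953 209.05627197156454 [[0.76, 0.46, -0.46, 921.83], [0.65, -0.53, 0.54, -446.99], [0.0, -0.71, -0.7, 710.13], [0.0, 0.0, 0.0, 1.0]]
top 42.77104787759462 292.0964457022665 209.4111906777169 [[0.03, -1.0, 0.09, 441.1], [-1.0, -0.03, 0.01, 12.59], [-0.01, -0.09, -1.0, 1280.98], [0.0, 0.0, 0.0, 1.0]]
{'clock': 0.1, 'qpos': array([ 1.25520904,  0.62926354,  0.0384015 ,  1.51822661, -0.02700148,
        0.99631522, -0.02000996]), 'qd': array([ 2.10124610e-03, -2.41419531e-03,  3.48562051e-04, -3.24315173e-03,
        7.91327894e-04,  1.07995391e-03,  6.73754726e-05]), 'tau': array([ 4.22092649e-03, -5.64531398e+01,  1.23090416e+00, -1.93973583e+01,
        1.12679732e-02,  5.42872469e-03, -3.60971946e-07]), 'eef_pos': array([ 160.60654267, -629.31368794,  247.48704963]), 'tool_rot': array([-3.13989622e+00, -9.82664497e-06,  2.49812451e-01]), 'force': array([-0.20704859,  0.20526064,  0.28933625]), 'torque': array([ 0.02135994, -0.02462866, -0.04848775]), 'gripper_force': 0.0, 'width': 84.86901433521602}
```

View pics/scene0.png

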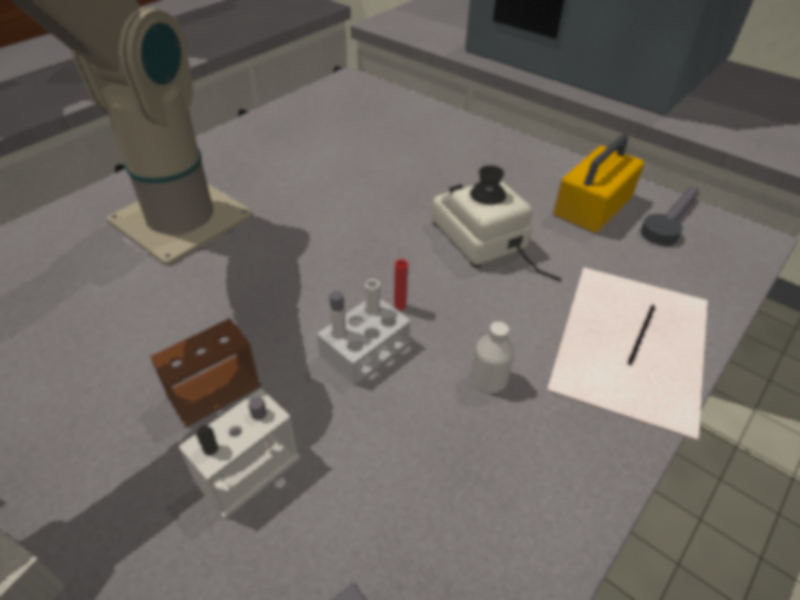

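View pics/top0.png

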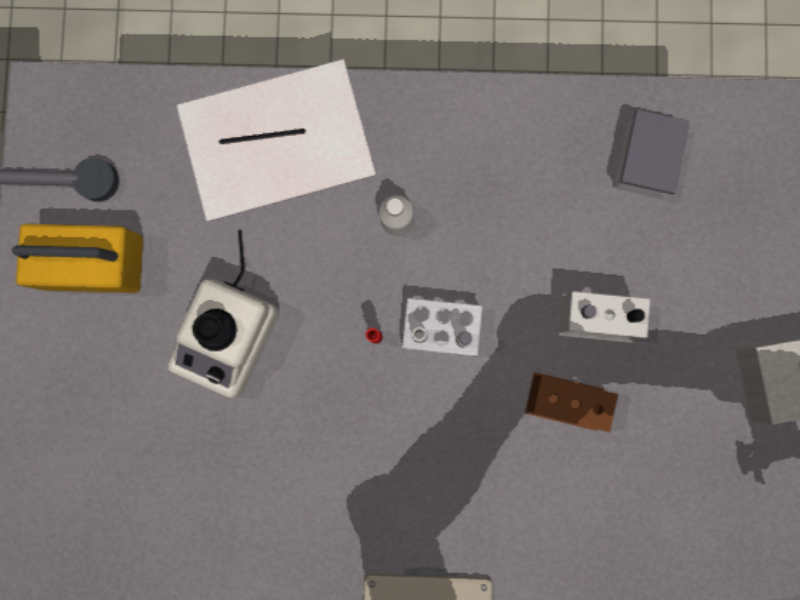

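Scene view (800 px): the stand holds the swab's grey cap at (258,405) and the dropper's dark bulb at (207,440). In the rack the open tube is at (372,287), the done tube at (337,300), and a red tube stands beside them. The mixer cup is at (490,178).

Top view: swab (588,311), dropper (636,316), open tube rim (419,334), done tube about (463,338), cup (213,329). Next I'll measure these.

```bash
cat > m.py <<'E'
from h import *
S=dict(np.load('scene.npz'));T=dict(np.load('top.npz'));k=.7
pts={'swab':((258,400),(588,311)),'dropper':((205,432),(636,316)),'tube':((372,284),(419,334)),'done':((336,297),(464,338)),'cup':((490,174),(213,329)),'red':((401,263),(373,335)),'bottle':((499,328),(395,206))}
cs,ct=cloud(S),cloud(T)
for n,(s,t) in pts.items():
    P=tri([(S,s[0]*k,s[1]*k),(T,t[0]*k,t[1]*k)])
    out=[]
    for c,(u,v) in ((cs,s),(ct,t)):
        u,v=int(u*k),int(v*k);w=c[v-2:v+3,u-2:u+3].reshape(-1,3);out.append(w[w[:,2].argmax()].round(0).tolist())
    print(n,'tri',P.round(1),'scene depth',out[0],'top depth',out[1])
# band centroids from both clouds
for n,c0,h,r in [('swab',None,(105,124),18),('dropper',None,(125,141),18),('tube',None,(98,112),18),('done',None,(118,136),18),('cup',None,(140,156),32),('red',None,(80,110),18)]:
    s,t=pts[n];P=tri([(S,s[0]*k,s[1]*k),(T,t[0]*k,t[1]*k)])
    for nm,c in (('S',cs),('T',ct)):
        q=c.reshape(-1,3);m=(np.hypot(*(q[:,:2]-P[:2]).T)<r)&(q[:,2]>h[0])&(q[:,2]<h[1])
        q=q[m]
        if len(q): print(n,nm,len(q),'mean',q.mean(0).round(1),'mid',((q.min(0)+q.max(0))/2).round(1),'zmax',q[:,2].max().round(1))
E
python3 m.py
python3 - <<'E'
from h import *
S=dict(np.load('scene.npz'));T=dict(np.load('top.npz'))
a=cv2.resize(T['img'][190:265,270:470,::-1],(800,300),interpolation=cv2.INTER_CUBIC)
b=cv2.resize(S['img'][170:345,110:310,::-1],None,fx=2,fy=1.7)
b=cv2.resize(S['img'][185:335,110:310,::-1],(400,300),interpolation=cv2.INTER_CUBIC)
c=cv2.resize(T['img'][190:265,110:210,::-1],(400,300),interpolation=cv2.INTER_CUBIC)
cv2.imwrite('pics/crop1.png',np.vstack([a,np.hstack([b,c])]))
E
```

```text
swab tri [ 531.9 -230.   120.1] scene depth [530.0, -227.0, 122.0] top depth [441.0, 13.0, 1281.0]
dropper tri [ 525.3 -301.1  127. ] scene depth [530.0, -301.0, 139.0] top depth [529.0, -302.0, 141.0]
tube tri [490.7  25.  107.5] scene depth [484.0, 27.0, 110.0] top depth [496.0, 29.0, 97.0]
done tri [485.  -43.6 127.6] scene depth [492.0, -47.0, 134.0] top depth [486.0, -46.0, 137.0]
cup tri [489.6 330.8 150.9] scene depth [478.0, 346.0, 147.0] top depth [488.0, 336.0, 140.0]
red tri [487.8  96.2 100.7] scene depth [480.0, 99.0, 101.0] top depth [493.0, 101.0, 80.0]
bottle tri [686.9  67.4 115.9] scene depth [685.0, 68.0, 118.0] top depth [680.0, 72.0, 121.0]
swab S 138 mean [ 535.9 -235.4  116.6] mid [ 534.1 -234.2  114. ] zmax 122.6
swab T 74 mean [ 531.2 -233.4  117.6] mid [ 531.8 -234.4  115.2] zmax 123.9
dropper S 121 mean [ 531.1 -304.9  133.8] mid [ 529.6 -304.   132.4] zmax 139.5
dropper T 69 mean [ 526.4 -302.7  133.4] mid [ 527.5 -304.4  133.5] zmax 140.9
tube S 82 mean [492.   23.  104.8] mid [491.9  23.4 104.3] zmax 110.4
tube T 40 mean [490.4  23.1 107.5] mid [490.3  23.6 106.5] zmax 111.3
done S 97 mean [488.7 -47.9 129.1] mid [486.4 -46.1 126.5] zmax 134.1
done T 69 mean [484.7 -45.7 131.5] mid [485.  -45.4 129.1] zmax 136.0
cup S 171 mean [489.2 337.6 148.1] mid [489.4 336.5 147.2] zmax 154.2
cup T 209 mean [488.6 340.2 149.4] mid [488.2 337.  147.8] zmax 155.5
red S 103 mean [490.3  94.1  93. ] mid [489.6  95.7  91.4] zmax 102.8
red T 49 mean [487.   96.   96.4] mid [486.6  95.8  93.6] zmax 107.2
```

View pics/crop1.png

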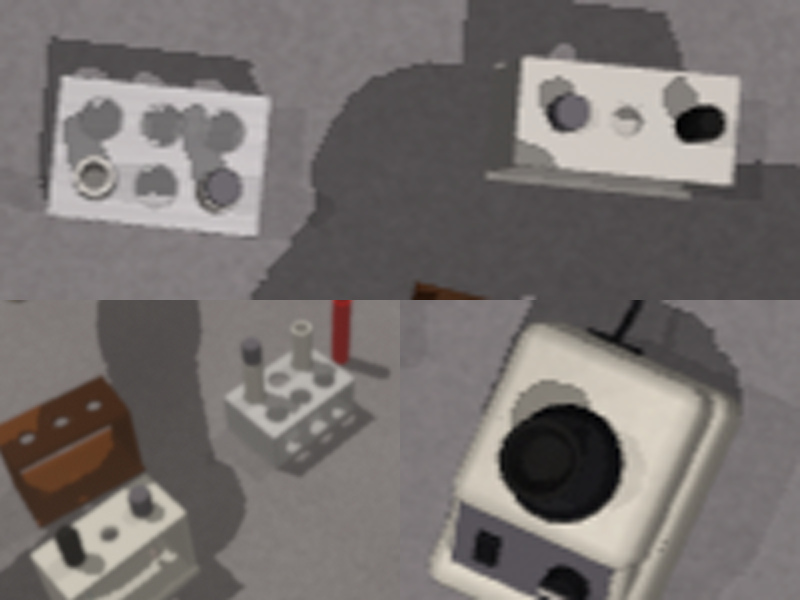

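Measured positions agree between the views and the given heights: swab (532,-234), tube (490.5,23), cup (488.5,337). The shift to above the swab, with the fingers closing along x, comes to (+372,+395) and +76° over 16 rows.

Call:
send_rows(series=[[85,[0.39,0.41,0],[0,0,0.95]],[85,[0.39,0.41,0],[0,0,0.95]],[85,[0.39,0.41,0],[0,0,0.95]],[85,[0.39,0.41,0],[0,0,0.95]],[85,[0.39,0.41,0],[0,0,0.95]],[85,[0.39,0.41,0],[0,0,0.95]],[85,[0.39,0.41,0],[0,0,0.95]],[85,[0.39,0.41,0],[0,0,0.95]]])

```text
clock: 1.1
eef_pos: [348.4, -432.0, 248.0]
tool_rot: [-3.141, -0.0, 0.916]
force: [0.6, 1.2, -0.5]
width: 85.2
gripper_force: 0.0
```

Call:
send_rows(series=[[85,[0.39,0.41,0],[0,0,0.95]],[85,[0.39,0.41,0],[0,0,0.95]],[85,[0.39,0.41,0],[0,0,0.95]],[85,[0.39,0.41,0],[0,0,0.95]],[85,[0.39,0.41,0],[0,0,0.95]],[85,[0.39,0.41,0],[0,0,0.95]],[85,[0.39,0.41,0],[0,0,0.95]],[85,[0,0,0],[0,0,0.95]]])

```text
clock: 2.1
eef_pos: [513.8, -257.4, 248.1]
tool_rot: [3.14, -0.002, 1.584]
force: [-1.0, 0.2, -0.3]
width: 84.8
gripper_force: 0.0
```

```bash
python3 - <<'E'
from h import *
d=grab('wrist'); cv2.imwrite('pics/w1.png',d['img'][:,:,::-1])
T=np.linalg.inv(d['world_to_cam']); print(d['vfov'],T.round(2).tolist())
s=sensors.read_state(); print(s['clock'],s['eef_pos'],s['tool_rot'],s['qpos'].round(2))
print(proj(d,[[532.5,-234,119],[532.5,-234,95]]))
E
```

```text
61.050405213276235 [[1.0, 0.01, 0.0, 511.5], [0.01, -0.95, -0.32, -174.76], [0.0, 0.32, -0.95, 372.33], [0.0, 0.0, 0.0, 1.0]]
2.15 [ 512.51804936 -259.12530648  247.89428799] [-3.14132242e+00 -1.06890942e-03  1.58434554e+00] [ 0.65  0.54 -0.35  1.73  0.22  0.92  0.22]
(array([308.59322575, 306.3515752 ]), array([178.52743428, 171.55966331]))
```

View pics/w1.png

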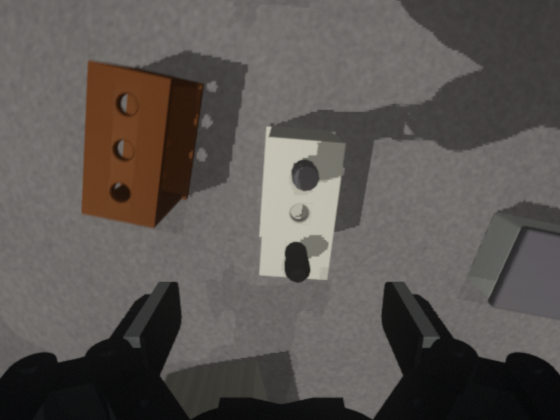

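The wrist view shows the swab cap at about (306,176), the dropper at (297,262), and the brown stand well to the left. I'll fit the cap from the depth here.

```bash
cat > fit.py <<'E'
from h import *
import sys
def circ(c,P,r,h):
    q=c.reshape(-1,3);m=(np.hypot(*(q[:,:2]-P).T)<r)&(q[:,2]>h[0])&(q[:,2]<h[1]);q=q[m]
    if len(q)<5: return len(q),None
    (x,y),R=cv2.minEnclosingCircle(q[:,:2].astype(np.float32)); return len(q),q.mean(0).round(1),'circ',round(x,1),round(y,1),round(R,1),'zmed',np.median(q[:,2]).round(1),'zp',np.percentile(q[:,2],[5,95]).round(1)
E
python3 - <<'E'
from fit import *
d=dict(np.load('wrist.npz'));c=cloud(d)
for h in ((114,125),(117,122),(100,125)): print(circ(c,[532.5,-234],16,h))
print('dropper',circ(c,[527,-304],16,(130,142)))
print('standtop',circ(c,[530,-250],16,(85,105)))
for (u,v) in ((306,178),(291,178),(320,178),(306,191)): print(at_height(d,u,v,119).round(1), c[v,u].round(1))
g=cv2.cvtColor(d['img'],cv2.COLOR_RGB2GRAY)[150:200:3,280:332:3]; print(g)
E
```

```text
(551, array([ 531. , -233.5,  117.2]), 'circ', 530.9, -233.9, 10.0, 'zmed', np.float64(117.3), 'zp', array([115.4, 118.5]))
(353, array([ 531. , -233.8,  117.7]), 'circ', 531.2, -233.8, 9.5, 'zmed', np.float64(117.7), 'zp', array([117.1, 118.6]))
(648, array([ 530.7, -232.5,  115.8]), 'circ', 531.0, -233.8, 10.1, 'zmed', np.float64(117.1), 'zp', array([105. , 118.5]))
dropper (357, array([ 525.9, -301.8,  133.9]), 'circ', 525.9, -303.3, 9.0, 'zmed', np.float64(134.6), 'zp', array([130.4, 136.2]))
standtop (723, array([ 529. , -252.8,   93.5]), 'circ', 530.0, -250.0, 16.0, 'zmed', np.float64(93.5), 'zp', array([92.4, 94.6]))
[ 530.6 -233.6  119. ] [ 530.8 -234.2  116.7]
[ 519.7 -233.8  119. ] [ 520.5 -239.8   93.1]
[ 540.8 -233.5  119. ] [ 543.7 -239.3   94. ]
[ 531.  -243.4  119. ] [ 532.9 -250.3   93.5]
[[191 191 190 189 190 190 188 189 189 190 189 188 177 116 115 114 114 115]
 [190 191 190 190 190 190 190 190 188 189 188 187 170 116 116 115 114 114]
 [191 189 190 190 190 190 190 189 187 173 118 121 119 116 115 115 116 114]
 [191 190 190 190 190 189 185 154  87 100 113 116 116 116 1
[... 291 characters left out ...]
 54 111 116 115 115 115]
 [190 190 191 186  80  84  82  61  62  61  61  60  61 105 115 115 115 116]
 [191 191 189 181 100  92  75  61  62  62  61  61  61  92 117 115 116 124]
 [191 192 190 181 119  92  80  62  62  62  61  59  62 124 144 144 174 185]
 [192 190 191 182 160  90  82  63  61  60  61  61  76 186 188 185 187 188]
 [190 190 190 189 177 142  85  65  62  62  62  63 159 188 188 188 189 187]
 [190 190 189 190 181 175 148  95  64  70  83 178 188 187 188 188 188 187]
 [190 190 190 189 189 175 175 175 172 175 179 187 188 188 188 188 187 187]
 [189 190 190 190 189 184 183 184 185 186 189 189 188 189 188 188 187 187]
 [190 190 189 190 190 190 189 189 190 188 188 189 187 188 188 188 187 187]]
```

Call:
send_rows(series=[[85,[0.32,0.45,0],[0,0,0]],[85,[0,0,-0.5],[0,0,0]],[85,[0,0,-0.5],[0,0,0]],[85,[0,0,-0.4],[0,0,0]],[85,[0,0,-0.3],[0,0,0]],[85,[0,0,0],[0,0,0]],[85,[0,0,0],[0,0,0]]])

```text
clock: 3.02
eef_pos: [531.1, -234.2, 146.8]
tool_rot: [3.141, 0.0, 1.575]
force: [-0.7, -0.5, 0.6]
width: 85.1
gripper_force: 0.0
```

Call:
send_rows(series=[[85,[0,0,-0.3],[0,0,0]],[85,[0,0,-0.21],[0,0,0]],[85,[0,0,0],[0,0,0]],[12,[0,0,0],[0,0,0]],[12,[0,0,0],[0,0,0]],[12,[0,0,0],[0,0,0]],[12,[0,0,0],[0,0,0]],[12,[0,0,0],[0,0,0]]])

```text
clock: 4.03
eef_pos: [531.1, -233.9, 116.2]
tool_rot: [3.141, 0.0, 1.576]
force: [-1.4, 0.7, 4.4]
width: 17.1
gripper_force: 58.5
```

Call:
send_rows(series=[[12,[0,0,0.1],[0,0,0]],[12,[0,0,0.4],[0,0,0]],[12,[0,0,0.5],[0,0,0]],[12,[0,0,0.5],[0,0,0]],[12,[0,0,0.5],[0,0,0]],[12,[0,0,0],[0,0,0]],[12,[0,0,0],[0,0,0]]])

```text
clock: 4.9
eef_pos: [530.3, -233.8, 235.1]
tool_rot: [-3.14, -0.0, 1.576]
force: [-0.0, 0.1, -1.3]
width: 17.4
gripper_force: 58.6
```

```bash
python3 - <<'E'
from fit import *
s=sensors.read_state(); print(s['clock'],s['eef_pos'],s['width'],s['gripper_force'],s['force'])
w=grab('wrist');c=cloud(w)
S=grab('scene')
print('tube wrist',circ(c,[490.5,23.3],16,(98,114)),circ(c,[490.5,23.3],16,(103,112)))
print(proj(w,[[490.5,23.3,108],[531.1,-234,173],[531,-234,120]]),proj(S,[[531,-234,190],[531,-234,120]]))
cv2.imwrite('pics/w2.png',np.hstack([w['img'][:,80:480,::-1],cv2.resize(S['img'][190:290,100:200,::-1],(400,420),interpolation=cv2.INTER_CUBIC)]))
E
```

```text
4.9 [ 530.27856825 -233.75113088  235.11053365] 17.428172371936956 58.57946455478668 [-0.01630301  0.07955165 -1.31881889]
tube wrist (0, None) (0, None)
(array([208.51712265, 284.64753769, 283.91927512]), array([-268.94974051,  245.38995829,  214.88172028])) (array([170.9899495 , 177.62351988]), array([255.86323382, 281.24939346]))
```

View pics/w2.png

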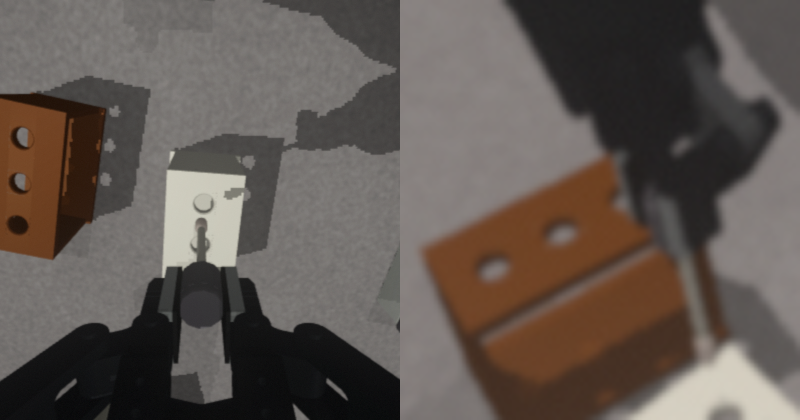

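The swab is held straight in the fingers, with the shaft hanging at about (203,240) in the left half. Next I raise it and carry it over the tube, passing to the +x side of the done tube.

Call:
send_rows(series=[[12,[0,0,0.5],[0,0,0]],[12,[0,0.3,0],[0,0,0]],[12,[0,0.75,0],[0,0,0]],[12,[0,0.9,0],[0,0,0]],[12,[0,0.9,0],[0,0,0]],[12,[0,0.75,0],[0,0,0]],[12,[-0.2,0.5,0],[0,0,0]],[12,[-0.47,0.18,0],[0,0,0]]])

```text
clock: 6.0
eef_pos: [489.8, 26.5, 264.5]
tool_rot: [-3.14, -0.002, 1.581]
force: [-0.4, 0.6, -0.1]
width: 16.9
gripper_force: 58.6
```

Call:
send_rows(series=[[12,[0,0,0],[0,0,0]],[12,[0,0,0],[0,0,0]],[12,[0,0,0],[0,0,0]]])

```text
clock: 6.38
eef_pos: [491.3, 22.5, 265.4]
tool_rot: [3.142, -0.0, 1.575]
force: [-0.4, 0.3, 0.6]
width: 16.9
gripper_force: 58.7
```

```bash
python3 - <<'E'
from fit import *
s=sensors.read_state(); print(s['clock'],s['eef_pos'],s['tool_rot'],s['width'])
w=grab('wrist');c=cloud(w)
S=grab('scene');T=grab('top')
for n,cc in (('w',c),('s',cloud(S)),('t',cloud(T))): print('tube',n,circ(cc,[490.5,23.3],15,(98,114)),circ(cc,[490.5,23.3],14,(104,112)))
p=s['eef_pos']
print('exp wrist rim, budtip, shoulder',np.round(proj(w,[[490.5,23.3,108],p-[0,0,101],p-[0,0,21]]),1))
print('exp scene',np.round(proj(S,[[490.5,23.3,108],p-[0,0,101],p-[0,0,21]]),1))
a=cv2.resize(w['img'][110:310,180:380,::-1],(400,400),interpolation=cv2.INTER_CUBIC)
b=cv2.resize(S['img'][140:240,220:320,::-1],(400,400),interpolation=cv2.INTER_CUBIC)
cv2.imwrite('pics/w3.png',np.hstack([a,b]))
E
```

```text
6.375 [491.28096565  22.54033439 265.39248497] [ 3.14153337e+00 -1.33586462e-04  1.57513053e+00] 16.91603698874061
tube w (342, array([489.8,  25.1, 105. ]), 'circ', 489.8, 24.5, 11.0, 'zmed', np.float64(105.9), 'zp', array([ 99.3, 107.4])) (260, array([489.8,  25. , 106.2]), 'circ', 489.8, 24.5, 11.0, 'zmed', np.float64(106.3), 'zp', array([104.8, 107.6]))
tube s (79, array([491.9,  23.1, 104.9]), 'circ', 492.1, 24.2, 12.4, 'zmed', np.float64(105.6), 'zp', array([ 99.1, 109.8])) (44, array([491.4,  23.4, 107.6]), 'circ', 491.8, 24.6, 11.9, 'zmed', np.float64(107.7), 'zp', array([105. , 109.9]))
tube t (0, None) (0, None)
exp wrist rim, budtip, shoulder [[281.6 282.8 283.6]
 [196.8 221.4 281.4]]
exp scene [[259.2 258.8 258.3]
 [199.1 179.4 147.4]]
```

View pics/w3.png

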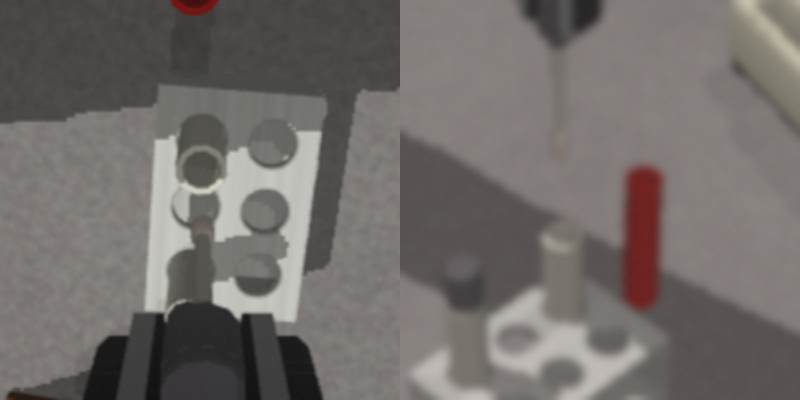

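Relative to the tube mouth, the bud is lined up to within about 1.5 mm in both views. The rim in the wrist crop is at (201,169) and the bud at (202,220). I'll correct by (-1.5,+1.6) mm and lower the bud into the tube.

Call:
send_rows(series=[[12,[-0.025,0.027,-0.2],[0,0,0]],[12,[0,0,-0.4],[0,0,0]],[12,[0,0,-0.4],[0,0,0]],[12,[0,0,-0.4],[0,0,0]],[12,[0,0,-0.3],[0,0,0]],[12,[0,0,-0.2],[0,0,0]],[12,[0,0,0],[0,0,0]],[12,[0,0,0],[0,0,0]]])

```text
clock: 7.52
eef_pos: [489.6, 24.7, 152.1]
tool_rot: [3.141, -0.0, 1.576]
force: [-0.0, 0.4, 0.5]
width: 17.1
gripper_force: 58.7
```

```bash
python3 - <<'E'
from fit import *
s=sensors.read_state(); print(s['clock'],s['eef_pos'],s['tool_rot'],s['width'],s['force'])
w=grab('wrist');c=cloud(w)
S=grab('scene')
for n,cc in (('w',c),('s',cloud(S))): print('tube',n,circ(cc,[490,24],15,(98,112)))
p=s['eef_pos']
a=cv2.resize(w['img'][180:330,205:355,::-1],(400,400),interpolation=cv2.INTER_CUBIC)
b=cv2.resize(S['img'][150:220,225:295,::-1],(400,400),interpolation=cv2.INTER_CUBIC)
cv2.imwrite('pics/w4.png',np.hstack([a,b]))
E
```

```text
7.525 [489.5847014   24.69641102 152.0934649 ] [ 3.14073595e+00 -1.99223735e-04  1.57617904e+00] 17.108966483521854 [-0.02832056  0.40113363  0.51396806]
tube w (769, array([489.6,  28.8, 104.6]), 'circ', 489.7, 24.9, 10.9, 'zmed', np.float64(105.7), 'zp', array([ 98.8, 107.8]))
tube s (81, array([492.8,  22.3, 105. ]), 'circ', 491.1, 22.0, 12.0, 'zmed', np.float64(105.6), 'zp', array([ 98.6, 110.2]))
```

View pics/w4.png

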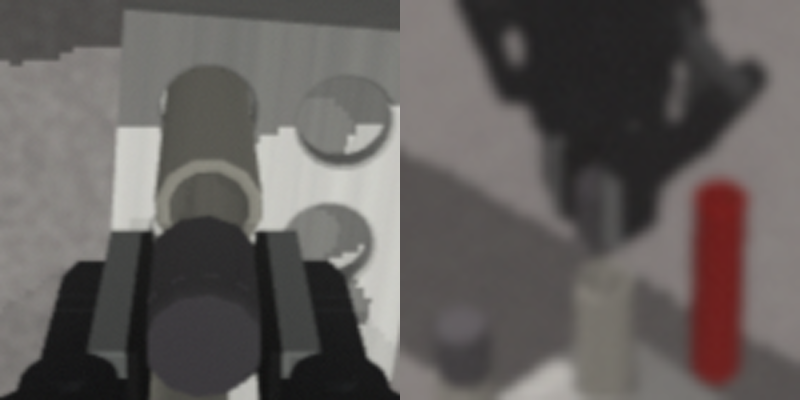

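```bash
python3 - <<'E'
from fit import *
w=dict(np.load('wrist.npz'));c=cloud(w);print(w['cx'],w['cy'])
q=c[250:335,205:355].reshape(-1,3)
for h in ((150,160),(140,150),(132,140)):
    m=(q[:,2]>h[0])&(q[:,2]<h[1])&(abs(q[:,0]-489.7)<9.6)&(abs(q[:,1]-25)<13);r=q[m]
    print(h,len(r),r.mean(0).round(1),r.min(0).round(1),r.max(0).round(1),cv2.minEnclosingCircle(r[:,:2].astype(np.float32)))
a=lambda u,v:(205+u/2.667,180+v/2.667)
print('cap edges',at_height(w,*a(148,335),155).round(1),at_height(w,*a(261,335),155).round(1))
print('cap bottom edges',at_height(w,*a(156,235),131).round(1),at_height(w,*a(250,235),131).round(1))
print('rim edges',at_height(w,*a(156,205),108).round(1),at_height(w,*a(263,205),108).round(1),at_height(w,*a(210,158),108).round(1))
E
```

```text
281.0044026596788 212.22386230672805
(150, 160) 1761 [489.3  26.4 153.2] [480.1  13.9 150. ] [499.3  36.5 159.8] ((489.63897705078125, 25.211742401123047), 14.777968406677246)
(140, 150) 561 [489.8  33.1 145.3] [480.1  15.2 140. ] [499.3  36.4 150. ] ((489.6921081542969, 25.731504440307617), 14.248259544372559)
(132, 140) 354 [489.3  33.  136.3] [480.1  29.1 132. ] [499.3  36.1 140. ] ((489.692626953125, 32.7318229675293), 9.884804725646973)
cap edges [480.3  27.5 155. ] [497.   27.6 155. ]
cap bottom edges [480.4  31.5 131. ] [496.5  31.5 131. ]
rim edges [479.3  25.9 108. ] [500.2  26.  108. ] [489.8  35.9 108. ]
```

```bash
python3 - <<'E'
from fit import *
w=dict(np.load('wrist.npz'));c=cloud(w)
a=lambda u,v:(205+u/2.667,180+v/2.667)
print('top disc rear/front',at_height(w,*a(204,397),155).round(1),at_height(w,*a(204,296),155).round(1),'bottom front',at_height(w,*a(204,217),131).round(1))
q=c[240:340,272:292].reshape(-1,3);m=(abs(q[:,0]-489)<3)&(q[:,2]>120)
q=q[m]; 
for lo in range(128,160,3):
    r=q[(q[:,2]>=lo)&(q[:,2]<lo+3)]
    if len(r): print(lo,len(r),np.percentile(r[:,1],[2,50,98]).round(1))
E
```

```text
top disc rear/front [488.7  16.7 155. ] [488.6  34.2 155. ] bottom front [488.6  34.9 131. ]
128 23 [33.5 34.  34.5]
131 38 [33.4 34.1 34.9]
134 41 [33.3 34.1 35. ]
137 53 [33.5 34.2 34.9]
140 43 [33.4 34.  34.9]
143 48 [33.6 34.3 35.1]
146 57 [33.3 34.2 34.9]
149 77 [20.  33.9 35. ]
152 603 [16.4 25.6 33.9]
```

Call:
send_rows(series=[[12,[0.016,0.006,0],[0,0,0]],[12,[0,0,-0.1],[0,0,0]],[12,[0,0,-0.1],[0,0,0]],[12,[0,0,-0.1],[0,0,0]],[12,[0,0,0],[0,0,0]],[12,[0,0,0],[0,0,0]]])

```text
clock: 8.38
eef_pos: [490.2, 25.0, 133.6]
tool_rot: [-3.141, -0.0, 1.576]
force: [0.6, -0.2, -0.4]
width: 17.2
gripper_force: 58.7
```

Call:
send_rows(series=[[12,[0,0,-0.04],[0,0,0]],[12,[0,0,-0.03],[0,0,0]],[12,[0,0,0],[0,0,0]],[12,[0,0,0],[0,0,0]]])

```text
clock: 8.88
eef_pos: [490.2, 25.0, 129.5]
tool_rot: [3.142, -0.0, 1.576]
force: [-0.1, 0.1, 0.1]
width: 16.9
gripper_force: 58.7
```

Call:
send_rows(series=[[12,[0,0,-0.015],[0,0,0]],[12,[0,0,-0.015],[0,0,0]],[12,[0,0,0],[0,0,0]],[12,[0,0,0],[0,0,0]]])

```text
clock: 9.38
eef_pos: [491.3, 25.2, 129.1]
tool_rot: [3.139, -0.0, 1.576]
force: [-0.2, 0.9, 11.5]
width: 17.0
gripper_force: 59.9
```

The plug met the rim at the expected height, with 11 N at TCP z 129. Now I release.

Call:
send_rows(series=[[12,[0,0,0.012],[0,0,0]],[40,[0,0,0],[0,0,0]],[85,[0,0,0],[0,0,0]],[85,[0,0,0],[0,0,0]],[85,[0,0,0],[0,0,0]],[85,[0,0,0],[0,0,0]]])

```text
clock: 10.12
eef_pos: [490.2, 24.9, 128.4]
tool_rot: [-3.141, -0.0, 1.576]
force: [0.5, -0.7, 0.2]
width: 84.7
gripper_force: 0.0
```

```bash
python3 - <<'E'
from fit import *
s=sensors.read_state(); print(s['clock'],s['eef_pos'],s['width'],s['force'])
w=grab('wrist');c=cloud(w)
S=grab('scene')
print('cap',circ(c,[490,24],14,(126,140)),'rim',circ(c,[490,24],15,(100,110)))
print('capS',circ(cloud(S),[490,24],14,(112,140)))
a=cv2.resize(w['img'][180:330,205:355,::-1],(400,400),interpolation=cv2.INTER_CUBIC)
b=cv2.resize(S['img'][150:220,225:295,::-1],(400,400),interpolation=cv2.INTER_CUBIC)
cv2.imwrite('pics/w5.png',np.hstack([a,b]))
E
```

```text
10.125 [490.15781758  24.9441661  128.37447322] 84.71117531279388 [ 0.50357461 -0.66695622  0.19155525]
cap (1770, array([489.5,  26.6, 130. ]), 'circ', 489.6, 25.7, 10.1, 'zmed', np.float64(130.3), 'zp', array([127.2, 131.3])) rim (490, array([489.6,  32.6, 105.2]), 'circ', 489.6, 25.0, 11.0, 'zmed', np.float64(105.6), 'zp', array([100.7, 109.5]))
capS (104, array([494.5,  21.4, 126.6]), 'circ', 492.2, 24.1, 10.8, 'zmed', np.float64(129.4), 'zp', array([113.7, 133.4]))
```

View pics/w5.png

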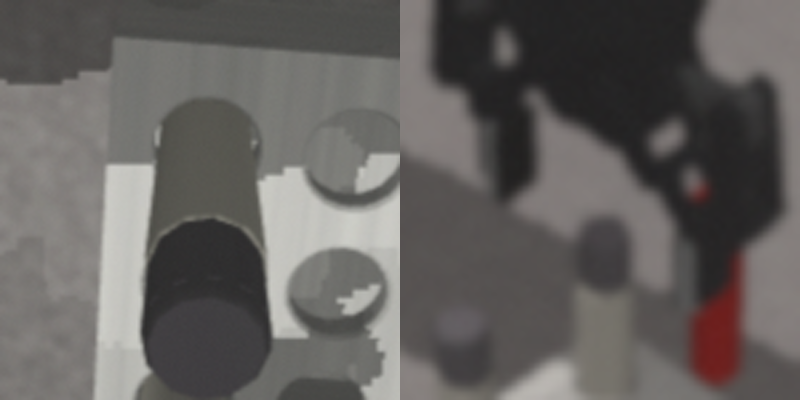

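The cap sits home on the rim, with the cap over the tube at crop (207,345) in the wrist view and (605,255) in the scene view. Cap top is about 131 mm. Next I lower 44 mm and grip the tube body.

Call:
send_rows(series=[[85,[-0.008,0,-0.15],[0,0,0]],[85,[0,0,-0.25],[0,0,0]],[85,[0,0,-0.2],[0,0,0]],[85,[0,0,-0.14],[0,0,0]],[85,[0,0,0],[0,0,0]],[85,[0,0,0],[0,0,0]]])

```text
clock: 10.98
eef_pos: [489.8, 25.0, 84.1]
tool_rot: [3.141, -0.0, 1.576]
force: [-0.1, -0.5, -0.7]
width: 85.0
gripper_force: 0.0
```

Call:
send_rows(series=[[14,[0,0,0],[0,0,0]],[14,[0,0,0],[0,0,0]],[14,[0,0,0],[0,0,0]],[14,[0,0,0],[0,0,0]],[14,[0,0,0],[0,0,0]],[14,[0,0,0],[0,0,0]]])

```text
clock: 11.72
eef_pos: [489.8, 24.9, 84.3]
tool_rot: [3.141, 0.0, 1.576]
force: [-0.4, -0.0, 5.1]
width: 20.7
gripper_force: 58.6
```

Call:
send_rows(series=[[14,[0,0,0.1],[0,0,0]],[14,[0,0,0.3],[0,0,0]],[14,[0,0,0.45],[0,0,0]],[14,[0,0,0.5],[0,0,0]],[14,[0,0,0.5],[0,0,0]],[14,[0,0,0.45],[0,0,0]],[14,[0,0,0.3],[0,0,0]],[14,[0,0,0.18],[0,0,0]]])

```text
clock: 12.72
eef_pos: [489.7, 25.0, 251.7]
tool_rot: [3.141, -0.0, 1.576]
force: [0.3, -0.1, -0.9]
width: 20.6
gripper_force: 59.0
```

Call:
send_rows(series=[[14,[0,0,0],[0,0,0]],[14,[0,0.2,0],[0,0,0]],[14,[0,0.4,0],[0,0,0]],[14,[0,0.6,0],[0,0,0]],[14,[0,0.7,0],[0,0,0]],[14,[0,0.7,0],[0,0,0]],[14,[0,0.6,0],[0,0,0]],[14,[0,0.4,0],[0,0,0]]])

```text
clock: 13.72
eef_pos: [488.4, 244.0, 249.8]
tool_rot: [-3.14, -0.001, 1.579]
force: [0.7, 0.2, -1.1]
width: 20.5
gripper_force: 59.0
```

```bash
python3 - <<'E'
from fit import *
s=sensors.read_state(); print(s['clock'],s['eef_pos'],s['width'],s['force'])
w=grab('wrist');c=cloud(w);T=grab('top');S=grab('scene')
for n,cc in (('w',c),('t',cloud(T)),('s',cloud(S))): print(n,circ(cc,[488.5,337],32,(140,158)),circ(cc,[488.5,337],32,(147,158)))
p=s['eef_pos'];print('tube bottom exp',np.round(proj(w,[p-[0,0,76],[488.5,337,152]]),1),np.round(proj(S,[p-[0,0,76]]),1))
print('cap',circ(c,p[:2],14,(290,305)))
a=cv2.resize(w['img'][30:330,130:430,::-1],(400,400),interpolation=cv2.INTER_CUBIC)
b=cv2.resize(S['img'][70:190,270:390,::-1],(400,400),interpolation=cv2.INTER_CUBIC)
cv2.imwrite('pics/w6.png',np.hstack([a,b]))
E
```

```text
13.725 [488.36097913 244.0326804  249.8048282 ] 20.521903823299443 [ 0.72355239  0.24142712 -1.08039632]
w (2860, array([487.6, 339.3, 148.4]), 'circ', 487.5, 338.1, 22.5, 'zmed', np.float64(149.8), 'zp', array([141.5, 151.4])) (2110, array([487.6, 339.2, 150.1]), 'circ', 487.5, 338.1, 22.5, 'zmed', np.float64(150.2), 'zp', array([147.9, 151.5]))
t (0, None) (0, None)
s (172, array([489.3, 337.5, 148.1]), 'circ', 489.8, 337.2, 23.7, 'zmed', np.float64(149.2), 'zp', array([141.3, 153.4])) (109, array([488.9, 337.7, 150.8]), 'circ', 489.8, 337.2, 23.7, 'zmed', np.float64(150.7), 'zp', array([147.7, 153.5]))
tube bottom exp [[283.2 285. ]
 [235.7  73.2]] [[321.5]
 [128.8]]
cap (2612, array([487.4, 249.8, 295. ]), 'circ', 487.8, 248.9, 11.3, 'zmed', np.float64(295.3), 'zp', array([290.8, 300.4]))
```

View pics/w6.png

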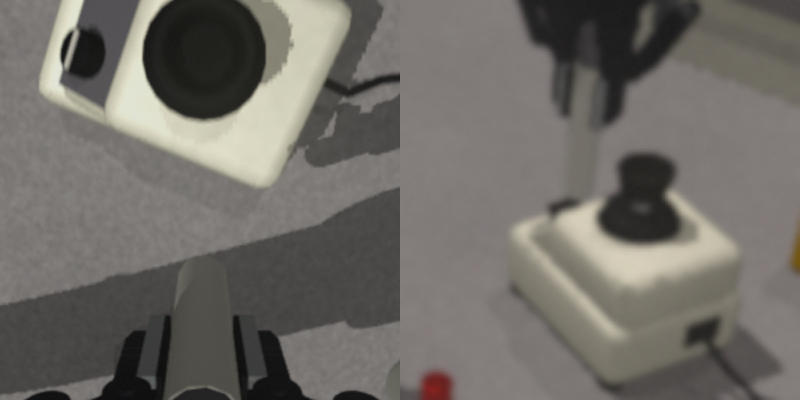

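The tube is held upright with its cap on. In the wrist crop the cup is at (204,56) and the tube foot at (203,260). The cup centre relative to the tube agrees across all three cameras, which gives a target TCP of about (487.7,338.3).

Call:
send_rows(series=[[14,[-0.035,0.3,0],[0,0,0]],[14,[0,0.5,0],[0,0,0]],[14,[0,0.5,0],[0,0,0]],[14,[0,0.32,0],[0,0,0]],[14,[0,0,0],[0,0,0]],[14,[0,0,0],[0,0,0]],[14,[0,0,0],[0,0,0]]])

```text
clock: 14.75
eef_pos: [488.0, 336.6, 250.8]
tool_rot: [3.141, 0.001, 1.574]
force: [0.4, 0.1, -0.4]
width: 20.8
gripper_force: 58.9
```

```bash
python3 - <<'E'
from fit import *
s=sensors.read_state(); print(s['clock'],s['eef_pos'],s['width'],s['force'])
w=grab('wrist');c=cloud(w);S=grab('scene');p=s['eef_pos']
for n,cc in (('w',c),('s',cloud(S))): print(n,circ(cc,[488.5,337],32,(140,158)))
# tube axis from wrist cloud slices
q=c.reshape(-1,3);m=(np.hypot(*(q[:,:2]-p[:2]).T)<18)&(q[:,2]>170)&(q[:,2]<310);q=q[m]
for lo in range(170,310,12):
    r=q[(q[:,2]>=lo)&(q[:,2]<lo+12)]
    if len(r)>5: print(lo,len(r),'x',np.percentile(r[:,0],[3,97]).round(1),'y',np.percentile(r[:,1],[3,98]).round(1))
a=cv2.resize(w['img'][110:410,130:430,::-1],(400,400),interpolation=cv2.INTER_CUBIC)
b=cv2.resize(S['img'][60:160,290:390,::-1],(400,400),interpolation=cv2.INTER_CUBIC)
cv2.imwrite('pics/w7.png',np.hstack([a,b]))
E
```

```text
14.75 [488.02503194 336.63100267 250.79544419] 20.827708304101233 [ 0.42215409  0.12683498 -0.43840334]
w (1345, array([487.7, 342.1, 148.8]), 'circ', 487.7, 338.3, 22.7, 'zmed', np.float64(150.0), 'zp', array([141.9, 151.3]))
s (171, array([489.1, 337.9, 147.9]), 'circ', 489.4, 336.8, 23.6, 'zmed', np.float64(148.6), 'zp', array([140.9, 153.4]))
170 94 x [477.2 497. ] y [339.3 346.9]
182 272 x [477.4 497. ] y [339.4 347. ]
194 330 x [477.4 497. ] y [339.7 347. ]
206 396 x [477.3 497. ] y [339.4 346.9]
218 476 x [477.3 497. ] y [339.5 347. ]
230 778 x [475.3 500.9] y [339.9 347.9]
242 1099 x [474.6 501.4] y [340.1 347.9]
254 1416 x [474.5 501.3] y [340. 348.]
266 2282 x [474.6 500.7] y [330.5 348.2]
278 2115 x [474.7 500.8] y [329.4 348.9]
290 2825 x [477.4 497.1] y [337. 348.]
302 983 x [477.6 496.5] y [345.6 350.8]
```

View pics/w7.png

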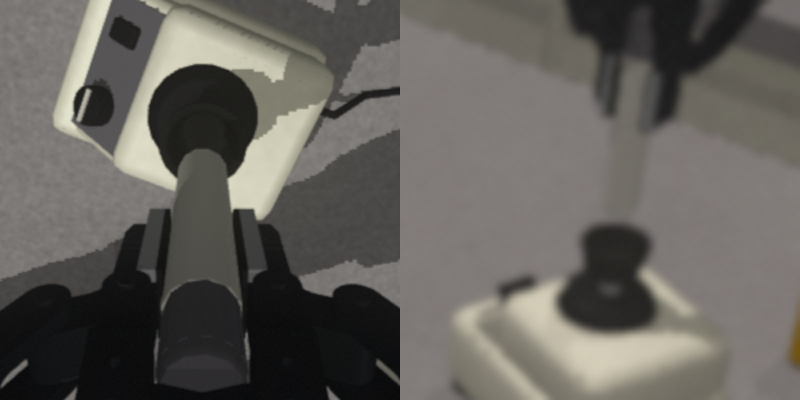

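The tube hangs plumb over the cup, with its foot at (203,155) and the cup at (203,115) in the wrist crop. It needs about 2 mm more in y. I'll correct that and lower it into the dish.

Call:
send_rows(series=[[14,[0.008,0.033,-0.1],[0,0,0]],[14,[0,0,-0.2],[0,0,0]],[14,[0,0,-0.2],[0,0,0]],[14,[0,0,-0.08],[0,0,0]],[14,[0,0,0],[0,0,0]],[14,[0,0,0],[0,0,0]]])

```text
clock: 15.6
eef_pos: [488.3, 340.3, 216.2]
tool_rot: [3.141, -0.0, 1.576]
force: [-1.0, 0.1, -1.6]
width: 20.9
gripper_force: 58.9
```

Call:
send_rows(series=[[14,[0,-0.02,0],[0,0,0]],[14,[0,0,-0.04],[0,0,0]],[14,[0,0,-0.03],[0,0,0]],[14,[0,0,0],[0,0,0]],[14,[0,0,0],[0,0,0]]])

```text
clock: 16.23
eef_pos: [488.1, 338.9, 212.0]
tool_rot: [3.141, -0.0, 1.576]
force: [1.0, -0.5, 1.8]
width: 20.7
gripper_force: 59.1
```

Call:
send_rows(series=[[14,[0,0,-0.02],[0,0,0]],[14,[0,0,-0.02],[0,0,0]],[14,[0,0,-0.025],[0,0,0]],[14,[0,0,0],[0,0,0]],[14,[0,0,0],[0,0,0]]])

```text
clock: 16.85
eef_pos: [488.2, 339.1, 208.5]
tool_rot: [3.141, -0.0, 1.576]
force: [0.6, -1.5, 6.0]
width: 20.7
gripper_force: 59.6
```

The force reads about 6.5 N net, so the cup is down about 3 mm. I'll press 0.8 mm more and hold.

Call:
send_rows(series=[[14,[0,0,-0.014],[0,0,0]],[14,[0,0,0],[0,0,0]],[14,[0,0,0],[0,0,0]],[14,[0,0,0],[0,0,0]],[14,[0,0,0],[0,0,0]],[14,[0,0,0],[0,0,0]],[14,[0,0,0],[0,0,0]],[14,[0,0,0],[0,0,0]]])

```text
clock: 17.85
eef_pos: [488.2, 339.1, 207.8]
tool_rot: [3.141, -0.0, 1.576]
force: [-1.8, -1.5, 7.3]
width: 20.9
gripper_force: 59.7
```

Call:
send_rows(series=[[14,[0,0,0],[0,0,0]],[14,[0,0,0],[0,0,0]],[14,[0,0,0],[0,0,0]],[14,[0,0,0],[0,0,0]],[14,[0,0,0],[0,0,0]],[14,[0,0,0],[0,0,0]],[14,[0,0,0],[0,0,0]],[14,[0,0,0],[0,0,0]]])

```text
clock: 18.85
eef_pos: [488.2, 339.1, 207.8]
tool_rot: [3.141, -0.0, 1.576]
force: [-1.6, -1.3, 7.2]
width: 20.8
gripper_force: 59.7
```

Call:
send_rows(series=[[14,[0,0,0],[0,0,0]],[14,[0,0,0],[0,0,0]],[14,[0,0,0],[0,0,0]],[14,[0,0,0],[0,0,0]],[14,[0,0,0],[0,0,0]],[14,[0,0,0],[0,0,0]],[14,[0,0,0],[0,0,0]],[14,[0,0,0],[0,0,0]]])

```text
clock: 19.85
eef_pos: [488.2, 339.1, 207.9]
tool_rot: [3.141, -0.0, 1.576]
force: [-1.8, -1.4, 7.5]
width: 20.7
gripper_force: 59.7
```

```bash
python3 - <<'E'
from fit import *
s=sensors.read_state(); print(s['clock'],s['eef_pos'],s['width'],s['force'],s['gripper_force'])
w=grab('wrist');c=cloud(w);S=grab('scene')
print('cup w',circ(c,[488.5,337],30,(135,156)),'s',circ(cloud(S),[488.5,337],28,(135,156)))
print('cap',circ(c,s['eef_pos'][:2],14,(236,262)))
a=cv2.resize(w['img'][110:410,130:430,::-1],(400,400),interpolation=cv2.INTER_CUBIC)
b=cv2.resize(S['img'][60:160,290:390,::-1],(400,400),interpolation=cv2.INTER_CUBIC)
cv2.imwrite('pics/w8.png',np.hstack([a,b]))
E
```

```text
19.85 [488.21442608 339.06028317 207.86955996] 20.65973703405987 [-1.75628461 -1.39682609  7.4653324 ] 59.665213376283646
cup w (2224, array([487.6, 344. , 144.6]), 'circ', 487.8, 338.4, 22.6, 'zmed', np.float64(145.4), 'zp', array([136.8, 151.6])) s (164, array([492.7, 331.4, 145. ]), 'circ', 489.5, 335.1, 23.5, 'zmed', np.float64(145.8), 'zp', array([136.6, 152.7]))
cap (4302, array([487.3, 345.7, 248.6]), 'circ', 488.3, 339.1, 13.9, 'zmed', np.float64(250.5), 'zp', array([237.7, 254.5]))
```

View pics/w8.png

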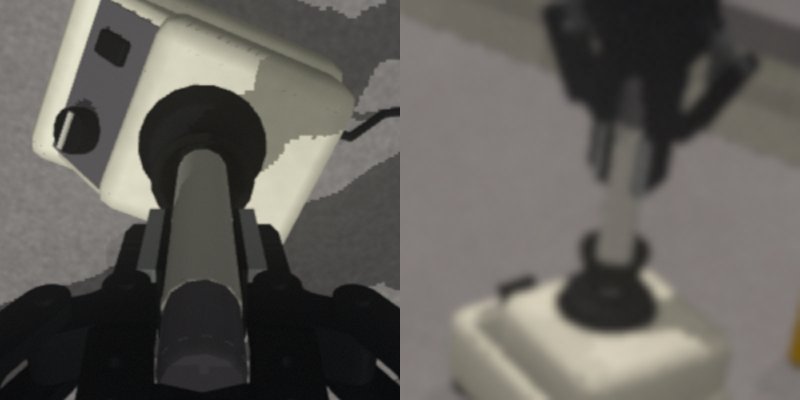

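The tube sits upright in the cup, with its foot inside the dish at (203,155) in the wrist crop and the cap still on. The cup rim dropped from about 150 to 145.5 mm and the push is about 8 N, which means about 4 mm down, held for over 3 s. Handing in.

```bash
python3 -c "
from cell import ctrl
print(ctrl.finish_job())"
```

```text
the job is handed in; nothing more can be done
None
```

I handed the job in with the swab home in the tube and the tube gripped upright in the mixer cup. The cup is about 4 mm down at about 8 N and had been held for over 3 s; the result of the judging was not shown.

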